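# Open the tag press and take out the bundle

## Task

The bundle of card tags in the blue press is finished. Push the red-ended lever down to pry the tight press plate loose, lift the plate straight up and level by its black grip off the two dowels, and lay it flat and squarely on the middle of the sloping wooden rest, its long edge down by the lip. Then take out the tag bundle and lay it flat in the green tray; drop nothing, and leave the stamp, the ink pad and the stapler where they are.

Things in the scene. Friction and masses are not known exactly. Their poses are not given: they have to be found in the camera images.
- press: Fixed blue base 120 (x) x 190 (y) x 16 mm; origin: centre of underside on the worktop; -x: lever side, roughly to the robot. Two 12 mm dowels at x=0, y=+-53, tops 66 mm high, on 18 mm wide shoulders 36 mm high that carry the plate; central cork bed 42x66 mm, top 24 mm high; ball plungers in 46 mm high housings at y=+-87 pinch the plate's ends (10 N each) until it has risen 7 mm.
- lever (a joint): Hinge of the lifting lever, rad: 0 as found; grows to 0.25 (hard stop) as its red end is pushed down (5 to 15 N); stays where left. Pivot along the press's y at x=-50, 24 mm above the worktop. Its fork raises two guided level brass rails (68 mm long in x, 8 mm wide, at y=+-38 under the plate), which lift the plate about 50 mm per rad (8 mm at 0.16) and stay up.
- lever_pad (a point): Centre of the top face of the red push pad (32 x 38 mm, 10 mm thick) on the lever's outer end, 87 mm from the pivot towards the press's -x and 61 mm above the worktop when the lever is at 0; it sinks about 87 mm per rad (20 mm for 0.23 rad).
- plate: Loose aluminium plate 90 (x) x 150 (y) x 12 mm, 0.4 kg, two through holes 13.5 mm wide at x=0, y=+-53 for the dowels. Origin: centre of underside, z up; underside 36 mm above the worktop at the start. On top a black upright grip rib, 16 mm thick in x, 64 mm long in y, from z=12 to z=45 mm; take it by its two long sides.
- tags: Loose bundle of card tags, 31 (x) x 61 (y) x 10 mm, 30 g; origin at the centre of its underside, z up. Lies flat on the cork bed under the plate, lengthwise along the press's y.
- rest_deck: Face of the fixed wooden rest, 112 (x) x 170 (y) mm, sloping 30 degrees. Origin: centre of the face, 56 mm above the worktop; z: outward normal (up and towards the robot), x up the slope (roughly away from the robot), y level. At the low end a lip 10 mm high, inner face at x=-48 mm: a plate with its long edge against it has its centre at x=-3 mm.
- tray: Fixed green open tray, 120 (x) x 160 (y) mm outside, walls 4 mm thick and 20 mm high, inner floor 4 mm above the worktop. Origin at the centre of its underside.
- stamp: Bystander: loose wooden rubber stamp with upright turned handle, 29 x 48 x 73 mm, origin at the centre of its underside.
- inkpad: Bystander: loose closed dark blue stamp-pad tin, 74 x 110 x 17 mm, origin at the centre of its underside.
- stapler: Bystander: loose red stapler, 32 x 136 x 43 mm, origin at the centre of its underside.

How it is judged:
By the outcome, as a careful person would: the job done as asked, in the order asked, and still so for the second after the job is handed in, with the robot touching nothing.
It also fails if it takes over 61 s, if anything falls off the work surface, if the arm or the gripper's body presses on something with over 40 N, if the wrist force passes 120 N, or if a joint passes its speed limit or range.

## Robot

A 6-joint arm with a two-finger parallel gripper is mounted at the origin on a cart in front of the work surface, level with it; the furniture and walls round the work are solid. World frame = base frame: x ahead of the robot, y to its left, z up, the work surface at z = 0. Lengths are in m, angles in degrees, forces in N, time in s.
With the tool pointing down it reaches from about 0.375 to 0.9 m from the base axis. Payload 3.1 kg.
Tool frame: the origin (TCP) lies at the very end of the fingers, on their centre line; the grasp point (between the pads) lies 19 mm behind it; z points along the fingers, y is the line along which they close (so a half turn about z gives the same grasp; the last joint's range is limited). The gripper opens to 87 mm and grips with 3 to 60 N. Pads are 19 mm wide; open, the fingers measure 117 mm over their backs; the gripper's body (75 mm by 190 mm) begins 51 mm behind the grasp point.
Start: joints at [-80.529, 30.224, 82.088, -0, 67.689, -10.227], TCP at [0.211, -0.588, 0.223] pointing down, gripper open.
Joint ranges: [-176.69, 176.69], [-43.24, 126.21], [12.49, 139.97], [-82, 262], [0, 151.66], [-163.58, 163.58]. Speed limits (degrees/s): [159.86, 159.86, 180, 180, 180, 180].

## Interface

Orientations are given as a 3x3 rotation matrix whose columns are the frame's x, y, z axes.
In Python, from rig import bot gives the robot as it stands.
- The arm moves only by the tool move_arm, never from a script. Its argument "increments" is a list of rows, each an object with "xyz": the shift along the tool's x, y, z in mm, a list of three; "roll": the turn about the tool's z in rad; "grip": the opening in per cent of the stroke, from 0 (shut) to 100 (fully open). A call has 1 to 5 rows; each row shifts and turns the commanded pose from where the row before left it, along the tool's axes as they then stand; what a row does not reach is not made up. A row lasts 1/12 s, in which the tool goes at most 41.7 mm and 7.16 degrees, less where a joint would pass 70% of its speed; a pose out of reach is approached as far as the arm can. A call is refused whole if a number of a shift passes 41.7 or a number of a turn 0.125, either way. A call with a gripper value outside its range is refused whole. The fingers move at their own pace and stop on an object; the grip force is fixed at half the most. Time passes only in rows, so rows that do not move let the fingers close. It gives the time, the measured TCP pose, the force, the opening and the grip force at its end, in the units of the state.
- bot.read_state(): the state, without advancing time (a new reading comes with each control period).
- bot.capture(name): name is "side" or "top"; returns (picture, depth): 384x512x3 uint8, red, green, blue; 384x512 float32, m along the optical axis (not along the pixel's ray), 0 where there is no reading.
- bot.camera_model(name): a dict with "intrinsics" (3x3 intrinsics, pixels), "D" ([k1, k2, p1, p2, k3] as OpenCV has them; the pictures are not rectified), "rvec" (rotation vector, rad) and "tvec" (3), from world to camera coordinates, as OpenCV has them. Camera axes: x right, y down, z forward; pixel columns grow to the right and rows downward; lengths in m; the calibration is good to about 2 mm. A picture is of the moment at which its call begins. camera_model takes no time and is no camera call.
- bot.hand_in(): hands the job in; it is judged then, once.
Trained networks look in the newest picture that a camera, given by its name, has taken for a name from the list of things; names that differ only in an ending like _2 or _b are one class to them, and where a whole thing is asked for, a point or a joint stands for the part that bears it (a point fixed in the world has none). Each returns a list of dicts, best first, with "conf" (0 to 1); they miss things now and then, are a little off and sometimes report something else, mostly with a low value. They report only what shows in the picture. A call takes as long as a camera call.
- bot.spot_in(label, camera): "at" ([x, y, z] in m, in the coordinates of the camera as it stood for that picture, good to about 4 mm: the middle of the surface that is visible of it).
- bot.trace(label, camera): "mask" (384x512 bool, what is visible of it).
The state is a dict: "time_s": time; "joint_positions": joint angles; "qvel": joint speeds; "tau": joint torques, N m; "position": TCP position; "tcp_rot": TCP orientation; "force": force on the tool from outside, world axes, zero at the start; "moment": the same for the moment, N m; "opening": opening from 0.0 (shut) to 1.0 (fully open); "grasp_force": force on a finger pad.
Only numpy, scipy, OpenCV 4.12 (cv2) and the standard library are available. Lean on these libraries where they do the work, as an engineer would, in place of code of your own. Each camera call takes 0.05 s, during which the arm holds its last target. There are 200 camera calls.

## Working session

There is one attempt and no reset: what is moved stays moved. The work goes in short steps, Python scripts to look and compute and a tool call to move; the robot and the scene stay as the last step left them, time stands still between calls to the robot, and variables do not carry over. Pictures are saved under pics/ and viewed, at most 10 in all, crops included, and the job is handed in when it is done.

Besides the shell and the picture viewer there is one more tool, called by a JSON object that holds its "method" and its "body". move_arm: Moves the arm, as the interface text tells. Its arguments: {"type":"object","properties":{"increments":{"type":"array"}},"required":["increments"]}

```bash
mkdir -p pics; ls; cat > h.py <<'E'
import numpy as np, cv2
from rig import bot
def cam(n):
    m=bot.camera_model(n); R=cv2.Rodrigues(np.array(m["rvec"],float))[0]; return np.array(m["intrinsics"],float),np.array(m["D"],float),R,np.array(m["tvec"],float).ravel()
def cloud(n,depth):
    K,D,R,t=cam(n); h,w=depth.shape
    u,v=np.meshgrid(np.arange(w),np.arange(h))
    p=cv2.undistortPoints(np.stack([u,v],-1).reshape(-1,1,2).astype(float),K,D).reshape(h,w,2)
    P=np.dstack([p[...,0]*depth,p[...,1]*depth,depth])
    W=(P-t)@R; W[depth<=0]=np.nan
    return W
E
python3 - <<'E'
from h import *
np.set_printoptions(precision=4,suppress=True)
s=bot.read_state(); print(s)
for n in("side","top"):
    p,d=bot.capture(n); np.savez(f"pics/{n}0.npz",p=p,d=d); cv2.imwrite(f"pics/{n}0.png",p[...,::-1])
    K,D,R,t=cam(n); print(n,"campos",-R.T@t,"fwd",R[2])
    W=cloud(n,d)
    for l in["press","lever_pad","plate","rest_deck","tray","tags","stamp","inkpad","stapler"]:
        for r in bot.trace(l,n)[:1]:
            m=r["mask"]; w=W[m]; w=w[~np.isnan(w[:,0])]
            if len(w): print(n,l,round(r["conf"],2),m.sum(),np.median(w,0),np.percentile(w,3,axis=0),np.percentile(w,97,axis=0))
E
```

```text
pics
{'time_s': 0.0, 'joint_positions': array([-80.5301,  30.2779,  82.1577,  -0.0021,  67.6872, -10.2285]), 'qvel': array([-0.0079,  0.0147, -0.129 ,  0.039 , -0.0616,  0.0767]), 'tau': array([ -0.0011, -44.0046, -17.6593,   0.0634,   0.0582,  -0.0002]), 'position': array([ 0.2106, -0.5877,  0.2216]), 'tcp_rot': array([[ 0.9415,  0.3371, -0.0004],
       [ 0.3371, -0.9415,  0.0021],
       [ 0.0003, -0.0021, -1.    ]]), 'force': array([-0.987 ,  0.703 ,  0.0996]), 'moment': array([ 0.0204, -0.0387,  0.0654]), 'grasp_force': 0.0, 'opening': 1.0041176866475048}
side campos [0.0419 0.8923 0.9133] fwd [ 0.4294 -0.6465 -0.6306]
side press 0.85 1258 [0.5712 0.0308 0.0174] [ 0.4687 -0.0912  0.0031] [0.6733 0.0817 0.0623]
side lever_pad 0.69 315 [0.5033 0.0059 0.0484] [ 0.4616 -0.0465  0.0021] [0.5715 0.033  0.0634]
side plate 0.81 1246 [ 0.6013 -0.0005  0.0486] [ 0.5587 -0.0858  0.0355] [0.6609 0.0594 0.0816]
side rest_deck 0.83 1125 [ 0.5271 -0.3314  0.0568] [ 0.4728 -0.4186  0.0335] [ 0.5763 -0.2578  0.0837]
side tray 0.72 3161 [0.5596 0.3585 0.0052] [0.4944 0.2785 0.0009] [0.6214 0.437 
[... 496 characters left out ...]
7 -0.1079  0.0113] [0.6786 0.0801 0.0621]
top lever_pad 0.84 400 [0.4952 0.0075 0.0475] [ 0.4629 -0.0213 -0.0014] [0.5659 0.0336 0.064 ]
top plate 0.83 1781 [ 0.6086 -0.015   0.0479] [ 0.5622 -0.0838  0.0424] [0.6598 0.0566 0.0808]
top rest_deck 0.89 2626 [ 0.5296 -0.339   0.0553] [ 0.4759 -0.4197  0.0318] [ 0.5821 -0.2589  0.0822]
top tray 0.57 2392 [0.5595 0.3612 0.0047] [0.5012 0.2843 0.0002] [0.6167 0.4361 0.0212]
top stamp 0.55 190 [0.7806 0.1546 0.0267] [0.77   0.1388 0.008 ] [0.7952 0.1804 0.0735]
top inkpad 0.59 983 [0.7913 0.0049 0.016 ] [ 0.7534 -0.0468  0.0014] [0.8309 0.0571 0.0201]
top stapler 0.79 589 [ 0.7708 -0.1563  0.0369] [ 0.7551 -0.2157  0.0022] [ 0.7923 -0.0973  0.0438]
```

```bash
python3 - <<'E'
from h import *
np.set_printoptions(precision=4,suppress=True)
def rect(P,l): 
    r=cv2.minAreaRect((P[:,:2]*1000).astype(np.float32)); print(l,len(P),r)
for n in("top","side"):
    z=np.load(f"pics/{n}0.npz"); W=cloud(n,z["d"]); x,y,zz=W[...,0],W[...,1],W[...,2]
    box=lambda a,b,c,d,e,f:W[(x>a)&(x<b)&(y>c)&(y<d)&(zz>e)&(zz<f)]
    print(n)
    rect(box(.54,.68,-.1,.075,.044,.053),"plate"); rect(box(.58,.65,-.07,.04,.073,.09),"rib")
    rect(box(.45,.505,-.05,.05,.052,.07),"pad"); rect(box(.5,.7,-.15,.15,.008,.02),"base")
    b=box(.4,.64,-.46,-.22,.02,.1); rect(b,"rest")
    c=b.mean(0)
    d=box(.485,.57,-.41,-.27,.03,.09); c=d.mean(0); 
    for _ in range(4):
        k=np.linalg.svd(d-c,full_matrices=False)[2][2]; e=(d-c)@k; d=d[abs(e)<.003]; c=d.mean(0)
    k*=np.sign(k[2]); print("rest plane",c,k,len(d)); rect(box(.4,.65,.2,.5,.013,.03),"tray")
p=np.load("pics/top0.npz")["p"]; cv2.imwrite("pics/t0.png",cv2.resize(p,(800,600))[...,::-1])
E
```

```text
top
plate 1545 ((611.8048095703125, -11.764907836914062), (180.04440307617188, 90.71815490722656), 77.4990005493164)
rib 145 ((610.9061889648438, -14.557563781738281), (62.64210510253906, 16.42011833190918), 77.06114196777344)
pad 174 ((483.11358642578125, 14.41482925415039), (37.03588104248047, 41.827396392822266), 77.30850219726562)
base 806 ((625.6151123046875, 13.411041259765625), (250.20477294921875, 136.4269561767578), 77.44400024414062)
rest 2610 ((528.4222412109375, -338.99212646484375), (106.27584075927734, 170.67935180664062), 9.695250511169434)
rest plane [ 0.5303 -0.3377  0.0561] [-0.4894 -0.0851  0.8679] 1457
tray 337 ((558.4869995117188, 358.0008850097656), (162.1398468017578, 119.99365234375), 81.3956527709961)
side
plate 872 ((611.0406494140625, -13.782150268554688), (179.6256866455078, 95.13679504394531), 77.50543975830078)
rib 114 ((610.081298828125, -16.005847930908203), (68.91519927978516, 21.01573944091797), 76.65421295166016)
pad 145 ((482.73065185546875, 14.256987571716309), (40.4565315246582, 45.73253631591797), 79.92317962646484)
base 659 ((605.69921875, -13.846160888671875), (197.4974822998047, 121.34741973876953), 73.76029205322266)
rest 1196 ((527.2556762695312, -342.5585632324219), (105.02633666992188, 181.47056579589844), 10.168086051940918)
rest plane [ 0.5286 -0.3353  0.0581] [-0.4932 -0.0816  0.8661] 623
tray 572 ((558.9768676757812, 356.5898742675781), (163.00100708007812, 124.50701904296875), 80.74385070800781)
```

View pics/t0.png

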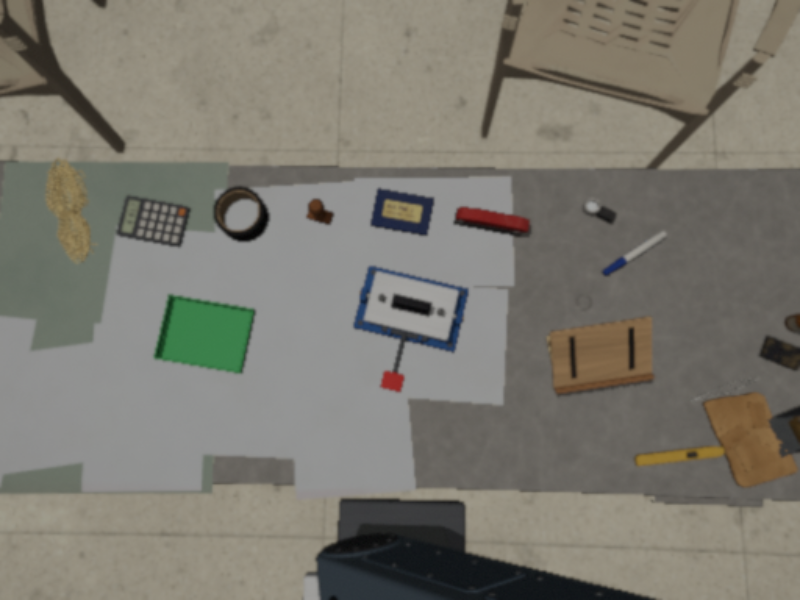

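The picture shows the press at (412,305), the red pad at (392,381), the rest at (600,357) and the tray at (205,333) in the enlarged top view. I'll move over to the lever pad with the gripper closing.

{"method": "move_arm", "body": {"increments": [{"xyz": [0, 0, 0], "roll": 0.113, "grip": 0}, {"xyz": [0, 0, 0], "roll": 0.113, "grip": 0}, {"xyz": [0, 0, 0], "roll": 0.113, "grip": 0}, {"xyz": [0, 0, 0], "roll": 0.113, "grip": 0}, {"xyz": [0, 0, 0], "roll": 0.113, "grip": 0}]}}

```text
time_s: 1.42
position: [0.2107, -0.5884, 0.2226]
tcp_rot: [[0.974, -0.225, 0.0], [-0.225, -0.974, 0.0], [0.0, -0.0, -1.0]]
force: [-0.3, -0.6, -0.8]
opening: 0.709
grasp_force: 0.0
```

{"method": "move_arm", "body": {"increments": [{"xyz": [6.5, -32.4, 0], "roll": 0, "grip": 0}, {"xyz": [6.5, -32.4, 0], "roll": 0, "grip": 0}, {"xyz": [6.5, -32.4, 0], "roll": 0, "grip": 0}, {"xyz": [6.5, -32.4, 0], "roll": 0, "grip": 0}, {"xyz": [6.5, -32.4, 0], "roll": 0, "grip": 0}]}}

```text
time_s: 1.83
position: [0.2783, -0.4361, 0.2226]
tcp_rot: [[0.975, -0.22, 0.0], [-0.22, -0.975, -0.0], [0.0, 0.0, -1.0]]
force: [1.7, 0.1, -0.6]
opening: 0.324
grasp_force: 0.0
```

{"method": "move_arm", "body": {"increments": [{"xyz": [6.5, -32.4, 0], "roll": 0, "grip": 0}, {"xyz": [6.5, -32.4, 0], "roll": 0, "grip": 0}, {"xyz": [6.5, -32.4, 0], "roll": 0, "grip": 0}, {"xyz": [6.5, -32.4, 0], "roll": 0, "grip": 0}, {"xyz": [6.5, -32.4, 0], "roll": 0, "grip": 0}]}}

```text
time_s: 2.25
position: [0.3457, -0.2852, 0.2228]
tcp_rot: [[0.976, -0.22, 0.001], [-0.22, -0.976, -0.0], [0.001, 0.0, -1.0]]
force: [1.0, 0.3, 0.8]
opening: 0.02
grasp_force: 0.0
```

{"method": "move_arm", "body": {"increments": [{"xyz": [6.5, -32.4, 0], "roll": 0, "grip": 0}, {"xyz": [6.5, -32.4, 0], "roll": 0, "grip": 0}, {"xyz": [6.5, -32.4, 0], "roll": 0, "grip": 0}, {"xyz": [6.5, -32.4, 0], "roll": 0, "grip": 0}, {"xyz": [6.5, -32.4, 0], "roll": 0, "grip": 0}]}}

```text
time_s: 2.67
position: [0.413, -0.1342, 0.2229]
tcp_rot: [[0.976, -0.22, 0.001], [-0.22, -0.976, -0.0], [0.001, 0.0, -1.0]]
force: [0.1, -1.2, 0.2]
opening: 0.003
grasp_force: 0.0
```

{"method": "move_arm", "body": {"increments": [{"xyz": [6.3, -32, 10], "roll": 0, "grip": 0}, {"xyz": [6.2, -32, 10], "roll": 0, "grip": 0}, {"xyz": [6.2, -32, 20], "roll": 0, "grip": 0}, {"xyz": [6.2, -32, 20], "roll": 0, "grip": 0}, {"xyz": [6.2, -32, 20], "roll": 0, "grip": 0}]}}

```text
time_s: 3.08
position: [0.4788, 0.0151, 0.1422]
tcp_rot: [[0.976, -0.219, 0.002], [-0.219, -0.976, -0.0], [0.002, 0.0, -1.0]]
force: [0.0, -0.4, 0.4]
opening: 0.003
grasp_force: 0.0
```

{"method": "move_arm", "body": {"increments": [{"xyz": [0, 0, 30], "roll": 0, "grip": 0}, {"xyz": [0, 0, 25], "roll": 0, "grip": 0}, {"xyz": [0, 0, 12], "roll": 0, "grip": 0}, {"xyz": [0, 0, 0], "roll": 0, "grip": 0}, {"xyz": [0, 0, 0], "roll": 0, "grip": 0}]}}

```text
time_s: 3.5
position: [0.4778, 0.0137, 0.0752]
tcp_rot: [[0.976, -0.219, -0.001], [-0.219, -0.976, 0.0], [-0.001, 0.0, -1.0]]
force: [-0.1, -1.2, 0.1]
opening: 0.004
grasp_force: 0.0
```

```bash
python3 - <<'E'
from h import *
p,d=bot.capture("side"); W=cloud("side",d)
K,D,R,t=cam("side"); c=cv2.projectPoints(np.array([[.48,.015,.06]]),cv2.Rodrigues(R)[0],t,K,D)[0].ravel().astype(int); print(c)
x,y=c; cv2.imwrite("pics/s1.png",cv2.resize(p[y-60:y+60,x-60:x+100],(800,600),interpolation=cv2.INTER_CUBIC)[...,::-1])
print(bot.read_state()["position"])
E
```

```text
[302 209]
[0.47845022 0.01347801 0.07594584]
```

View pics/s1.png

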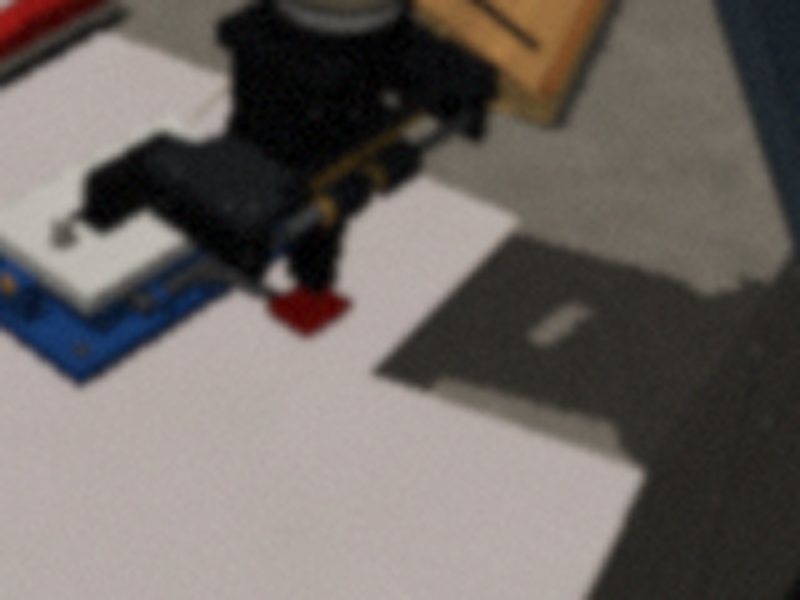

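The closed fingertips at (315,285) stand above the red pad at (310,310), so I'll push down about 35 mm.

{"method": "move_arm", "body": {"increments": [{"xyz": [0, 1.5, 9], "roll": 0, "grip": 0}, {"xyz": [0, 0, 5], "roll": 0, "grip": 0}, {"xyz": [0, 0, 3], "roll": 0, "grip": 0}, {"xyz": [0, 0, 3], "roll": 0, "grip": 0}, {"xyz": [0, 0, 3], "roll": 0, "grip": 0}]}}

```text
time_s: 3.97
position: [0.4753, 0.0124, 0.0532]
tcp_rot: [[0.976, -0.219, -0.004], [-0.219, -0.976, 0.001], [-0.004, 0.0, -1.0]]
force: [-5.6, 0.2, 9.2]
opening: 0.008
grasp_force: 4.7
```

{"method": "move_arm", "body": {"increments": [{"xyz": [0, 0, 3], "roll": 0, "grip": 0}, {"xyz": [0, 0, 3], "roll": 0, "grip": 0}, {"xyz": [0, 0, 3], "roll": 0, "grip": 0}, {"xyz": [0, 0, 2], "roll": 0, "grip": 0}, {"xyz": [0, 0, 0], "roll": 0, "grip": 0}]}}

```text
time_s: 4.38
position: [0.4722, 0.0131, 0.0414]
tcp_rot: [[0.976, -0.219, -0.011], [-0.219, -0.976, 0.002], [-0.011, 0.0, -1.0]]
force: [-7.1, 0.0, 5.0]
opening: 0.002
grasp_force: 3.4
```

{"method": "move_arm", "body": {"increments": [{"xyz": [0, 0, -20], "roll": 0, "grip": 0}, {"xyz": [0, 0, -40], "roll": 0, "grip": 100}, {"xyz": [0, 0, -40], "roll": 0, "grip": 100}, {"xyz": [30, 0, 0], "roll": 0, "grip": 100}, {"xyz": [0, 0, 0], "roll": 0, "grip": 100}]}}

```text
time_s: 4.8
position: [0.5148, 0.0035, 0.1458]
tcp_rot: [[0.975, -0.22, 0.017], [-0.22, -0.975, -0.004], [0.017, -0.0, -1.0]]
force: [0.1, -0.8, 0.2]
opening: 0.222
grasp_force: 0.0
```

```bash
python3 - <<'E'
from h import *
np.set_printoptions(precision=4,suppress=True)
s=bot.read_state(); print(s["position"],s["tcp_rot"])
for n in("top","side"):
    p,d=bot.capture(n); np.savez(f"pics/{n}1.npz",p=p,d=d); W=cloud(n,d); x,y,zz=W[...,0],W[...,1],W[...,2]
    b=lambda a,b,c,d,e,f:W[(x>a)&(x<b)&(y>c)&(y<d)&(zz>e)&(zz<f)]
    q=b(.55,.67,-.09,.06,.05,.066); print(n,"plate z",np.median(q,0),len(q))
    q=b(.58,.65,-.07,.04,.08,.1)
    if len(q)>20:print("rib",np.median(q,0),cv2.minAreaRect((q[:,:2]*1000).astype(np.float32)))
    q=b(.45,.495,-.02,.05,.02,.07); print("pad",np.median(q,0))
    if n=="top": cv2.imwrite("pics/t1.png",cv2.resize(p[150:260,190:340],(800,586),interpolation=cv2.INTER_CUBIC)[...,::-1])
E
```

```text
[0.5148 0.0035 0.1458] [[ 0.9753 -0.2202  0.0169]
 [-0.2202 -0.9755 -0.0037]
 [ 0.0173 -0.0001 -0.9999]]
top plate z [ 0.6331 -0.0198  0.0596] 880
rib [ 0.61   -0.0148  0.0917] ((611.0534057617188, -14.112014770507812), (63.58844757080078, 16.5575008392334), 77.70008850097656)
pad [0.4712 0.018  0.0382]
side plate z [0.5988 0.0056 0.0599] 913
rib [ 0.6077 -0.0126  0.0907] ((609.031982421875, -14.821956634521484), (63.16969299316406, 18.097444534301758), 78.29151916503906)
pad [0.4705 0.0173 0.0377]
```

View pics/t1.png

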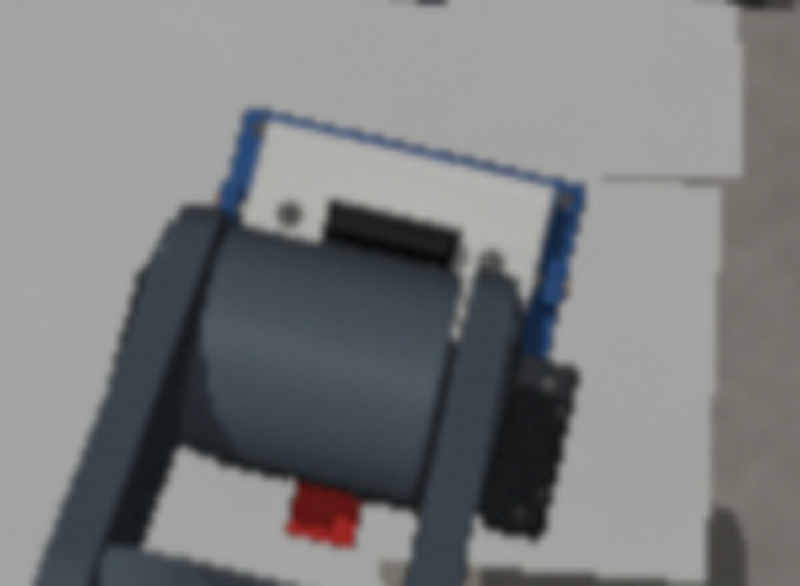

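The lever is down with the plate about 11.7 mm up (top at 59.7 mm, rib top at 92.7 mm). The rib shows at (395,235) and the dowels at (290,213) and (492,262). Since the tool can only point down, I'll take the rib by its ends, above the dowels, so the plate can pivot about the finger line and lie flush on the slope.

{"method": "move_arm", "body": {"increments": [{"xyz": [25, -1, 0], "roll": 0, "grip": 100}, {"xyz": [35, -1, 0], "roll": 0, "grip": 100}, {"xyz": [30, -1, 0], "roll": 0, "grip": 100}, {"xyz": [7, 0, 0], "roll": 0, "grip": 100}, {"xyz": [0, 0, 0], "roll": 0, "grip": 100}]}}

```text
time_s: 5.32
position: [0.6029, -0.0133, 0.1401]
tcp_rot: [[0.976, -0.22, -0.001], [-0.22, -0.976, 0.0], [-0.001, 0.0, -1.0]]
force: [-0.2, -0.2, -0.4]
opening: 0.694
grasp_force: 0.0
```

{"method": "move_arm", "body": {"increments": [{"xyz": [0, 0, 0], "roll": 0, "grip": 100}, {"xyz": [0, 0, 0], "roll": 0, "grip": 100}, {"xyz": [0, 0, 0], "roll": 0, "grip": 100}, {"xyz": [0, 0, 0], "roll": 0, "grip": 100}, {"xyz": [0, 0, 0], "roll": 0, "grip": 100}]}}

```text
time_s: 5.73
position: [0.6013, -0.0125, 0.1417]
tcp_rot: [[0.976, -0.219, -0.001], [-0.219, -0.976, 0.0], [-0.001, -0.0, -1.0]]
force: [0.4, 0.2, 0.2]
opening: 0.984
grasp_force: 0.0
```

{"method": "move_arm", "body": {"increments": [{"xyz": [10, 0, 10], "roll": 0, "grip": 100}, {"xyz": [0, 0, 25], "roll": 0, "grip": 100}, {"xyz": [0, 0, 20], "roll": 0, "grip": 100}, {"xyz": [0, 0, 8], "roll": 0, "grip": 100}, {"xyz": [0, 0, 8], "roll": 0, "grip": 100}]}}

```text
time_s: 6.15
position: [0.6116, -0.0149, 0.069]
tcp_rot: [[0.976, -0.219, -0.002], [-0.219, -0.976, 0.0], [-0.002, 0.0, -1.0]]
force: [0.4, -0.6, 0.9]
opening: 0.996
grasp_force: 0.0
```

{"method": "move_arm", "body": {"increments": [{"xyz": [0, 0, 0], "roll": 0, "grip": 40}, {"xyz": [0, 0, 0], "roll": 0, "grip": 40}, {"xyz": [0, 0, 0], "roll": 0, "grip": 40}, {"xyz": [0, 0, 0], "roll": 0, "grip": 40}, {"xyz": [0, 0, 0], "roll": 0, "grip": 40}]}}

```text
time_s: 6.57
position: [0.6125, -0.0158, 0.0716]
tcp_rot: [[0.976, -0.219, 0.002], [-0.219, -0.976, -0.002], [0.002, 0.001, -1.0]]
force: [0.2, -2.2, 0.8]
opening: 0.729
grasp_force: 30.0
```

{"method": "move_arm", "body": {"increments": [{"xyz": [0, 0, -3], "roll": 0, "grip": 40}, {"xyz": [0, 0, -5], "roll": 0, "grip": 40}, {"xyz": [0, 0, -7], "roll": 0, "grip": 40}, {"xyz": [0, 0, -8], "roll": 0, "grip": 40}, {"xyz": [0, 0, -8], "roll": 0, "grip": 40}]}}

```text
time_s: 6.98
position: [0.6108, -0.014, 0.1021]
tcp_rot: [[0.975, -0.22, -0.002], [-0.22, -0.975, 0.002], [-0.003, -0.001, -1.0]]
force: [0.5, 0.1, -4.2]
opening: 0.73
grasp_force: 30.0
```

{"method": "move_arm", "body": {"increments": [{"xyz": [0, 0, -10], "roll": 0, "grip": 40}, {"xyz": [0, 0, -15], "roll": 0, "grip": 40}, {"xyz": [0, 0, -15], "roll": 0, "grip": 40}, {"xyz": [0, 0, -15], "roll": 0, "grip": 40}, {"xyz": [0, 0, -10], "roll": 0, "grip": 40}]}}

```text
time_s: 7.4
position: [0.6121, -0.0143, 0.1689]
tcp_rot: [[0.976, -0.219, 0.002], [-0.219, -0.976, 0.0], [0.002, -0.001, -1.0]]
force: [-0.4, -1.5, -5.3]
opening: 0.732
grasp_force: 30.0
```

```bash
python3 - <<'E'
from h import *
np.set_printoptions(precision=4,suppress=True)
s=bot.read_state(); print(s["position"],s["force"],s["moment"])
p,d=bot.capture("side"); W=cloud("side",d)
K,D,R,t=cam("side"); c=cv2.projectPoints(np.array([[.61,-.015,.1]]),cv2.Rodrigues(R)[0],t,K,D)[0].ravel().astype(int)
x,y=c; cv2.imwrite("pics/s2.png",cv2.resize(p[y-60:y+60,x-80:x+80],(800,600),interpolation=cv2.INTER_CUBIC)[...,::-1])
E
```

```text
[ 0.6121 -0.0143  0.1689] [-0.351  -1.4722 -5.292 ] [-0.0131  0.0018 -0.0094]
```

View pics/s2.png

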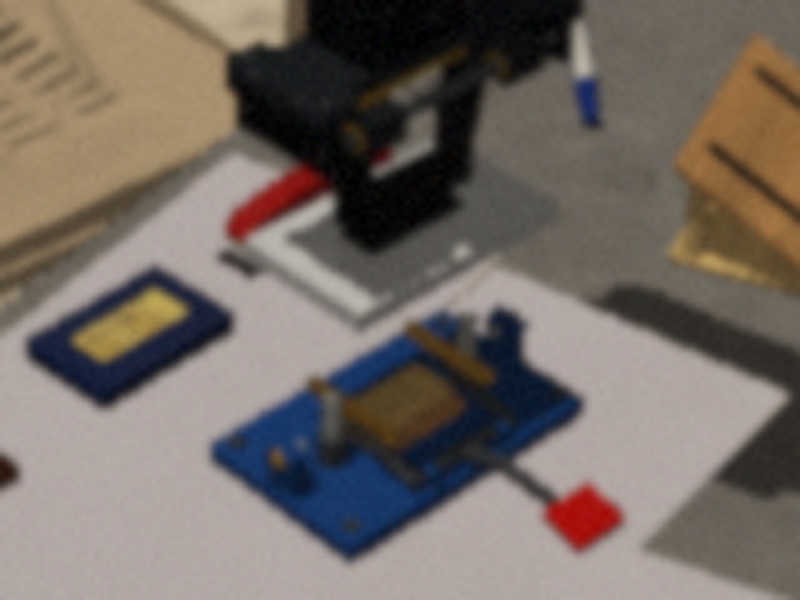

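The plate hangs level and clear of the dowels, and the tag bundle lies on the bed at (410,405). Next I'll turn it and carry it to the rest.

{"method": "move_arm", "body": {"increments": [{"xyz": [0, 0, 0], "roll": -0.0786, "grip": 40}, {"xyz": [0, 0, 0], "roll": -0.0786, "grip": 40}, {"xyz": [0, 0, 0], "roll": -0.0786, "grip": 40}, {"xyz": [0, 0, 0], "roll": -0.0786, "grip": 40}, {"xyz": [0, 0, 0], "roll": -0.0786, "grip": 40}]}}

```text
time_s: 7.87
position: [0.6112, -0.0145, 0.1663]
tcp_rot: [[0.985, 0.175, -0.001], [0.175, -0.985, 0.001], [-0.001, -0.001, -1.0]]
force: [0.9, -0.9, -3.9]
opening: 0.73
grasp_force: 30.0
```

{"method": "move_arm", "body": {"increments": [{"xyz": [-6, 14, 0], "roll": 0, "grip": 40}, {"xyz": [-13, 28, 0], "roll": 0, "grip": 40}, {"xyz": [-15, 34, 0], "roll": 0, "grip": 40}, {"xyz": [-15, 34, 0], "roll": 0, "grip": 40}, {"xyz": [-15, 34, 0], "roll": 0, "grip": 40}]}}

```text
time_s: 8.28
position: [0.5725, -0.1683, 0.1664]
tcp_rot: [[0.985, 0.172, -0.001], [0.172, -0.985, 0.001], [-0.001, -0.001, -1.0]]
force: [0.5, 0.9, -4.5]
opening: 0.733
grasp_force: 30.0
```

{"method": "move_arm", "body": {"increments": [{"xyz": [-15, 34, 0], "roll": 0, "grip": 40}, {"xyz": [-15, 34, 0], "roll": 0, "grip": 40}, {"xyz": [-15, 34, 0], "roll": 0, "grip": 40}, {"xyz": [-14, 32, 0], "roll": 0, "grip": 40}, {"xyz": [-9, 18, 0], "roll": 0, "grip": 40}]}}

```text
time_s: 8.7
position: [0.5314, -0.3333, 0.1665]
tcp_rot: [[0.986, 0.168, 0.0], [0.168, -0.986, -0.002], [0.0, 0.002, -1.0]]
force: [1.3, 0.0, -4.4]
opening: 0.731
grasp_force: 30.0
```

{"method": "move_arm", "body": {"increments": [{"xyz": [-4, 8, 5], "roll": 0, "grip": 40}, {"xyz": [0, 0, 10], "roll": 0, "grip": 40}, {"xyz": [0, 0, 10], "roll": 0, "grip": 40}, {"xyz": [0, 0, 5], "roll": 0, "grip": 40}, {"xyz": [0, 0, 0], "roll": 0, "grip": 40}]}}

```text
time_s: 9.12
position: [0.5288, -0.3343, 0.1339]
tcp_rot: [[0.985, 0.173, -0.004], [0.173, -0.985, 0.005], [-0.004, -0.005, -1.0]]
force: [-0.5, -0.3, -4.6]
opening: 0.731
grasp_force: 30.0
```

{"method": "move_arm", "body": {"increments": [{"xyz": [0, 0, 0], "roll": 0, "grip": 40}, {"xyz": [0, 0, 0], "roll": 0, "grip": 40}, {"xyz": [0, 0, 0], "roll": 0, "grip": 40}]}}

```text
time_s: 9.37
position: [0.5306, -0.3372, 0.1371]
tcp_rot: [[0.985, 0.172, 0.001], [0.172, -0.985, -0.001], [0.001, 0.001, -1.0]]
force: [-1.4, -0.4, -4.7]
opening: 0.729
grasp_force: 30.0
```

```bash
python3 - <<'E'
from h import *
np.set_printoptions(precision=4,suppress=True)
s=bot.read_state(); print(s["position"])
u=np.array([.985,.171]);v=np.array([-.171,.985])
for n in("top","side"):
    p,d=bot.capture(n); W=cloud(n,d).reshape(-1,3); W=W[~np.isnan(W[:,0])]
    S=W[:,:2]@u; L=W[:,:2]@v
    q=(abs(W[:,2]-.124)<.006)&(abs(S-.46)<.08)&(abs(L+.42)<.1); print(n,q.sum(),"plate s",np.percentile(S[q],[1,50,99]),"l",np.percentile(L[q],[1,99]),np.median(W[q,2]))
z=np.load("pics/top0.npz"); W=cloud("top",z["d"]).reshape(-1,3); W=W[~np.isnan(W[:,0])]; S=W[:,:2]@u; L=W[:,:2]@v
for a in(.43,.45,.47,.49,.5):
    q=(abs(S-a)<.005)&(W[:,2]>.025)&(abs(L+.42)<.13); print(a,np.percentile(L[q],[0.5,99.5]),np.median(W[q,2]))
q=(abs(L+.42)<.06)&(abs(S-.46)<.12)
for a in np.arange(.395,.53,.005):
    k=q&(abs(S-a)<.0025); print(round(a,3),k.sum(),np.median(W[k,2]).round(4),end=" | ")
p,d=bot.capture("side");K,D,R,t=cam("side"); x,y=cv2.projectPoints(np.array([[.53,-.34,.09]]),cv2.Rodrigues(R)[0],t,K,D)[0].ravel().astype(int)
cv2.imwrite("pics/s3.png",cv2.resize(p[y-60:y+60,x-80:x+80],(800,600),interpolation=cv2.INTER_CUBIC)[...,::-1])
E
```

```text
[ 0.5306 -0.3372  0.1371]
top 214 plate s [0.4201 0.4555 0.5089] l [-0.424  -0.3439] 0.12432372360020014
side 617 plate s [0.4178 0.4521 0.5068] l [-0.4961 -0.3458] 0.12602023473367233
0.43 [-0.5069 -0.3407] 0.035967036508717964
0.45 [-0.5087 -0.3395] 0.0476420461154123
0.47 [-0.5082 -0.3408] 0.05899895156028616
0.49 [-0.5074 -0.3402] 0.07066426154360006
0.5 [-0.5084 -0.3407] 0.07619368902636545
0.395 79 -0.0006 | 0.4 80 -0.0012 | 0.405 79 -0.0004 | 0.41 73 0.0004 | 0.415 86 0.0389 | 0.42 89 0.0352 | 0.425 83 0.0329 | 0.43 84 0.0358 | 0.435 85 0.0391 | 0.44 87 0.0416 | 0.445 87 0.0442 | 0.45 85 0.048 | 0.455 85 0.0504 | 0.46 88 0.0533 | 0.465 89 0.0566 | 0.47 89 0.0585 | 0.475 87 0.0624 | 0.48 91 0.0648 | 0.485 87 0.0677 | 0.49 91 0.0708 | 0.495 89 0.0733 | 0.5 93 0.0764 | 0.505 94 0.0792 | 0.51 86 0.0819 | 0.515 46 0.0796 | 0.52 19 -0.0 | 0.525 76 -0.0009 |
```

View pics/s3.png

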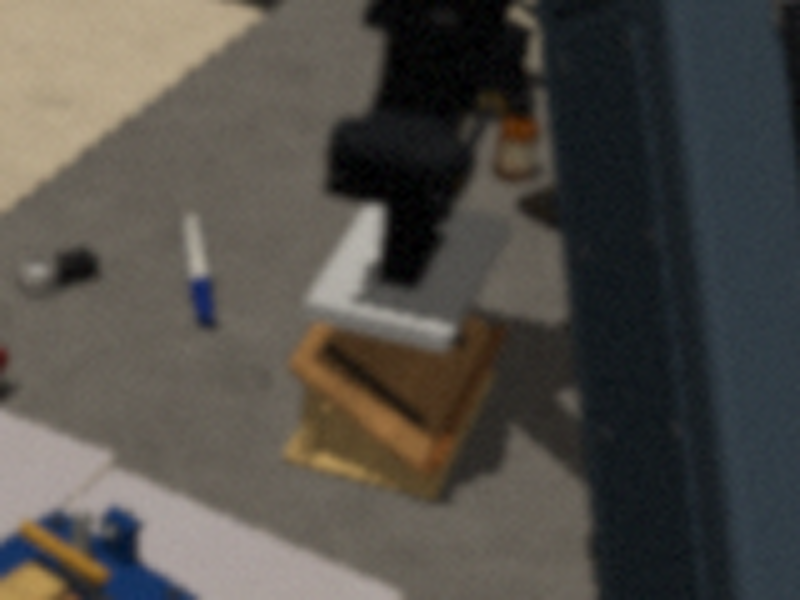

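The level plate hangs at (400,280) above the rest, whose lip is at the lower right, and it sits 2–3 mm off sideways. I'll correct that and descend until the upper edge is about to touch.

{"method": "move_arm", "body": {"increments": [{"xyz": [0, 1.5, 8], "roll": 0, "grip": 40}, {"xyz": [0, 1, 8], "roll": 0, "grip": 40}, {"xyz": [0, 0, 6], "roll": 0, "grip": 40}, {"xyz": [0, 0, 4], "roll": 0, "grip": 40}, {"xyz": [0, 0, 2], "roll": 0, "grip": 40}]}}

```text
time_s: 9.93
position: [0.5295, -0.3397, 0.107]
tcp_rot: [[0.985, 0.171, -0.002], [0.171, -0.985, 0.002], [-0.002, -0.002, -1.0]]
force: [0.1, 0.2, -4.2]
opening: 0.733
grasp_force: 30.0
```

{"method": "move_arm", "body": {"increments": [{"xyz": [0, 0, 1], "roll": 0, "grip": 40}, {"xyz": [-1, 0, 2], "roll": 0, "grip": 40}, {"xyz": [-2, 0, 2], "roll": 0, "grip": 40}, {"xyz": [-2, 0, 2.5], "roll": 0, "grip": 40}, {"xyz": [-2, 0, 2.5], "roll": 0, "grip": 40}]}}

```text
time_s: 10.35
position: [0.5242, -0.3422, 0.0998]
tcp_rot: [[0.985, 0.171, 0.003], [0.171, -0.985, -0.002], [0.002, 0.003, -1.0]]
force: [-0.4, 0.7, 2.1]
opening: 0.735
grasp_force: 30.0
```

{"method": "move_arm", "body": {"increments": [{"xyz": [-1.5, 0, 2.5], "roll": 0, "grip": 40}, {"xyz": [-1.5, 0, 2.5], "roll": 0, "grip": 40}, {"xyz": [-1.5, 0, 2.5], "roll": 0, "grip": 40}, {"xyz": [-1.5, 0, 2.5], "roll": 0, "grip": 40}, {"xyz": [-1, 0, 2.5], "roll": 0, "grip": 40}]}}

```text
time_s: 10.77
position: [0.5165, -0.3431, 0.086]
tcp_rot: [[0.985, 0.171, 0.001], [0.171, -0.985, -0.001], [0.0, 0.001, -1.0]]
force: [-0.1, -1.4, 1.3]
opening: 0.735
grasp_force: 30.0
```

```bash
cat > look.py <<'E'
from h import *
import sys
np.set_printoptions(precision=4,suppress=True)
s=bot.read_state(); print(s["position"],s["force"],s["moment"])
p,d=bot.capture("side");K,D,R,t=cam("side"); W=cloud("side",d).reshape(-1,3)
x,y=cv2.projectPoints(np.array([[.53,-.34,.07]]),cv2.Rodrigues(R)[0],t,K,D)[0].ravel().astype(int)
cv2.imwrite(f"pics/{sys.argv[1]}.png",cv2.resize(p[y-60:y+60,x-80:x+80],(800,600),interpolation=cv2.INTER_CUBIC)[...,::-1])
# plate normal: bright grey points above deck
rgb=p.reshape(-1,3).astype(float); u=np.array([.985,.171]);v=np.array([-.171,.985])
S=W[:,:2]@u-.4645;L=W[:,:2]@v+.4243
k=(abs(S)<.075)&(abs(L)<.085)&(W[:,2]>.03)&(W[:,2]<.13)&(rgb.max(1)-rgb.min(1)<25)&(rgb.mean(1)>70)
q=np.c_[S,L,W[:,2]][k]
c=np.median(q,0)
for _ in range(8):
    n=np.linalg.svd(q-c,full_matrices=False)[2][2]; g=abs((q-c)@n); q=q[g<max(.0025,np.percentile(g,90))]; c=q.mean(0)
n*=np.sign(n[2]); print(len(q),"c",c,"tilt",np.degrees(np.arctan2(-n[0],n[2])),"roll",np.degrees(n[1]))
a=np.radians(30);X=q[:,0]*np.cos(a)+(q[:,2]-.056)*np.sin(a);Z=-q[:,0]*np.sin(a)+(q[:,2]-.056)*np.cos(a)
print("deck x",np.percentile(X,[1,99]),"y",np.percentile(q[:,1],[1,99]),"z",np.percentile(Z,[2,50,98]))
E
python3 look.py s4
```

```text
[ 0.5165 -0.3431  0.086 ] [-0.0683 -1.4431  1.3171] [-0.1284 -0.2883 -0.0284]
391 c [-0.011   0.0198  0.0752] tilt 19.863654226494994 roll 0.44575388838107594
deck x [-0.0387  0.0453] y [-0.0701  0.0746] z [0.0133 0.0231 0.0299]
```

View pics/s4.png

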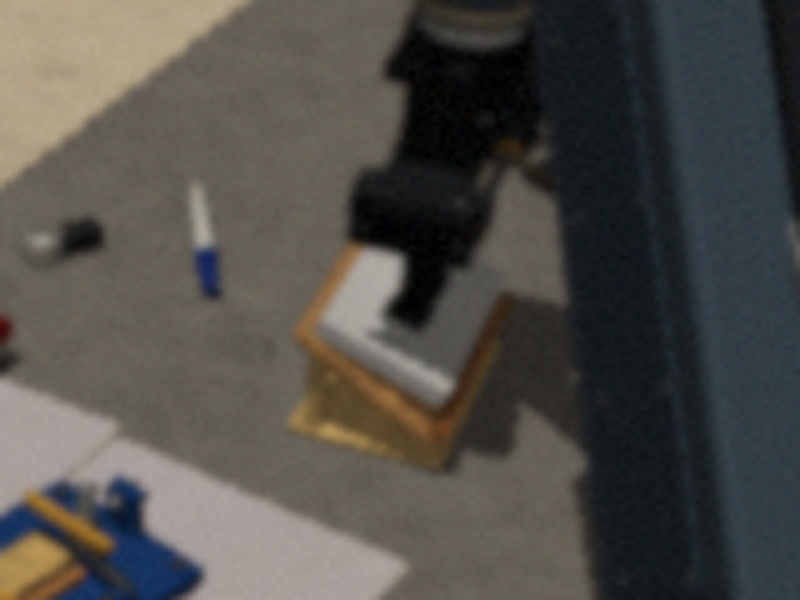

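The plate is pivoting as planned, tilted 20° and nearing the deck at (415,330). I'll continue down.

{"method": "move_arm", "body": {"increments": [{"xyz": [-1, 0.5, 2.5], "roll": 0, "grip": 40}, {"xyz": [-1, 0.5, 2.5], "roll": 0, "grip": 40}, {"xyz": [-1, 0.5, 2.5], "roll": 0, "grip": 40}, {"xyz": [-0.7, 0, 2], "roll": 0, "grip": 40}, {"xyz": [0, 0, 1], "roll": 0, "grip": 40}]}}

```text
time_s: 11.23
position: [0.5125, -0.3442, 0.0752]
tcp_rot: [[0.985, 0.171, -0.001], [0.171, -0.985, 0.001], [-0.001, -0.001, -1.0]]
force: [-2.2, 2.0, 8.8]
opening: 0.733
grasp_force: 30.0
```

```bash
python3 look.py s5
```

```text
[ 0.5125 -0.3442  0.0752] [-2.1888  1.9764  8.8074] [ 0.2721  0.1638 -0.0174]
333 c [-0.0096  0.0245  0.0666] tilt 30.201886279982507 roll 0.3885371604176259
deck x [-0.0435  0.043 ] y [-0.0671  0.0754] z [0.0115 0.014  0.0165]
```

Flush now at 30.2°. I'll slide it down against the lip.

{"method": "move_arm", "body": {"increments": [{"xyz": [-1.3, 0, 0.5], "roll": 0, "grip": 40}, {"xyz": [-1.3, 0, 0.7], "roll": 0, "grip": 40}, {"xyz": [-1.3, 0, 0.7], "roll": 0, "grip": 40}, {"xyz": [-0.8, 0, 0.5], "roll": 0, "grip": 40}, {"xyz": [0, 0, 0], "roll": 0, "grip": 40}]}}

```text
time_s: 11.7
position: [0.5097, -0.3451, 0.0736]
tcp_rot: [[0.985, 0.171, 0.003], [0.171, -0.985, 0.0], [0.003, 0.0, -1.0]]
force: [4.2, 3.5, 2.9]
opening: 0.732
grasp_force: 30.0
```

```bash
python3 look.py s6
```

```text
[ 0.5097 -0.3451  0.0736] [4.2299 3.5268 2.8616] [ 0.7658 -0.7441  0.2818]
347 c [-0.0126  0.0222  0.0649] tilt 30.31883355882522 roll 0.7595999681231512
deck x [-0.0469  0.0397] y [-0.0651  0.0734] z [0.0113 0.0139 0.0165]
```

View pics/s6.png

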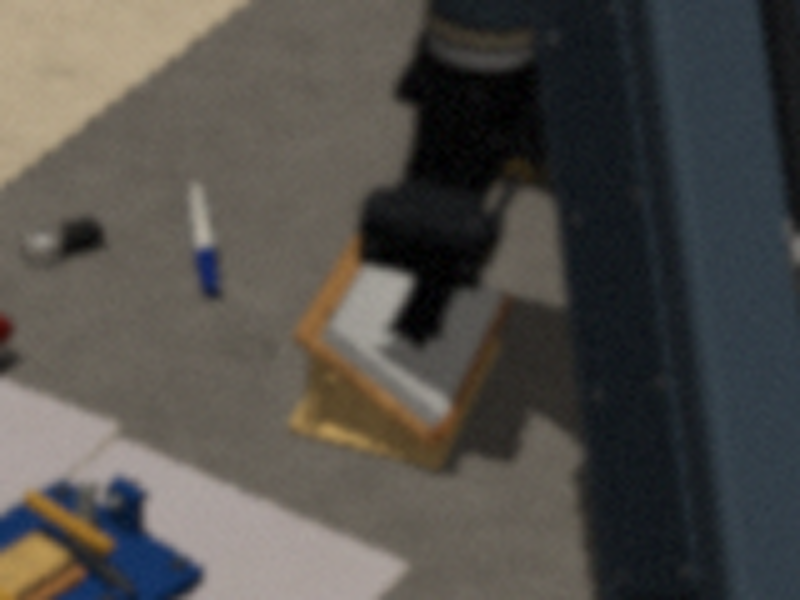

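The plate lies flush against the lip at (420,345), so I'll release it, rise and head back to the press. For the tags the tool's y must run along the press's x.

{"method": "move_arm", "body": {"increments": [{"xyz": [0, 0, 0], "roll": 0, "grip": 85}, {"xyz": [0, 0, 0], "roll": 0, "grip": 95}, {"xyz": [0, 0, 0], "roll": 0, "grip": 95}, {"xyz": [0, 0, 0], "roll": 0, "grip": 95}, {"xyz": [0, 0, 0], "roll": 0, "grip": 95}]}}

```text
time_s: 12.17
position: [0.508, -0.3457, 0.0729]
tcp_rot: [[0.985, 0.171, -0.001], [0.171, -0.985, 0.0], [-0.001, -0.0, -1.0]]
force: [-0.2, -0.2, 0.6]
opening: 0.936
grasp_force: 0.0
```

{"method": "move_arm", "body": {"increments": [{"xyz": [0, 0, -8], "roll": 0, "grip": 95}, {"xyz": [0, 0, -15], "roll": 0, "grip": 95}, {"xyz": [0, 0, -25], "roll": 0, "grip": 95}, {"xyz": [0, 0, -30], "roll": 0, "grip": 95}, {"xyz": [0, 0, -30], "roll": 0, "grip": 95}]}}

```text
time_s: 12.58
position: [0.5079, -0.3452, 0.1822]
tcp_rot: [[0.985, 0.171, -0.001], [0.171, -0.985, 0.001], [-0.001, -0.001, -1.0]]
force: [0.2, -0.3, 0.5]
opening: 0.949
grasp_force: 0.0
```

```bash
python3 look.py s7; python3 - <<'E'
from h import *
for n in("top","side"):
    p,d=bot.capture(n); W=cloud(n,d)
    x,y,z=W[...,0],W[...,1],W[...,2]; X=np.cos(np.radians(-12.7)),np.sin(np.radians(-12.7))
    a=(x-.611)*X[0]+(y+.0143)*X[1]; b=-(x-.611)*X[1]+(y+.0143)*X[0]
    k=(abs(a)<.035)&(abs(b)<.0325)&(z>.029)&(z<.041); q=np.c_[a[k],b[k],z[k]]*1000
    print(n,len(q),np.percentile(q,[3,50,97],axis=0).round(1).tolist(),cv2.minAreaRect(q[:,:2].astype(np.float32)))
    for r in bot.trace("tags",n)[:2]:
        m=r["mask"]&(abs(a)<.06)&(abs(b)<.06)
        if m.sum()>30: print(r["conf"],np.nanmedian(np.c_[a[m],b[m],z[m]],axis=0), cv2.minAreaRect((np.c_[a[m],b[m]]*1000).astype(np.float32)))
E
```

```text
[ 0.5079 -0.3452  0.1822] [ 0.2287 -0.3165  0.5348] [ 0.0401 -0.0021 -0.0313]
498 c [-0.0083  0.007   0.0675] tilt 29.906373846697935 roll 0.31292384426739034
deck x [-0.0469  0.04  ] y [-0.0767  0.0747] z [0.0117 0.014  0.0165]
top 238 [[-14.7, -26.7, 30.5], [-0.4, 1.8, 34.3], [14.9, 29.6, 38.3]] ((-0.1258401870727539, 1.593729019165039), (31.5172061920166, 60.349605560302734), 0.20985132455825806)
0.66 [-0.00023726  0.00182857  0.03421083] ((1.2518625259399414, 1.956075668334961), (33.60823440551758, 62.28959655761719), 1.0715763568878174)
side 138 [[-16.5, -27.8, 30.6], [-1.4, -4.0, 34.9], [14.5, 19.6, 38.1]] ((0.7757587432861328, -0.1662120819091797), (36.66082000732422, 59.12606430053711), 1.9949536323547363)
0.67 [-0.00274675 -0.00450814  0.03475093] ((8.467052459716797, 3.5075149536132812), (52.20451354980469, 69.15623474121094), 3.583430290222168)
```

The plate rests squarely (y −76.7 to 74.7 mm, tilt 29.9°, against the lip) and the tags sit at about (0, 1.5) mm in the press frame. On to the tags.

{"method": "move_arm", "body": {"increments": [{"xyz": [0, 0, 0], "roll": -0.1178, "grip": 50}, {"xyz": [0, 0, 0], "roll": -0.1178, "grip": 50}, {"xyz": [0, 0, 0], "roll": -0.1178, "grip": 50}, {"xyz": [0, 0, 0], "roll": -0.1178, "grip": 50}, {"xyz": [0, 0, 0], "roll": -0.1178, "grip": 50}]}}

```text
time_s: 13.25
position: [0.5074, -0.3446, 0.1792]
tcp_rot: [[0.72, 0.694, -0.003], [0.694, -0.72, 0.003], [-0.0, -0.004, -1.0]]
force: [-0.4, -0.9, -0.2]
opening: 0.658
grasp_force: 0.0
```

{"method": "move_arm", "body": {"increments": [{"xyz": [0, 0, 0], "roll": -0.1178, "grip": 50}, {"xyz": [0, 0, 0], "roll": -0.1178, "grip": 50}, {"xyz": [0, 0, 0], "roll": -0.1178, "grip": 50}, {"xyz": [0, 0, 0], "roll": -0.1178, "grip": 50}, {"xyz": [0, 0, 0], "roll": -0.1178, "grip": 50}]}}

```text
time_s: 13.67
position: [0.5074, -0.3446, 0.1791]
tcp_rot: [[0.214, 0.977, -0.003], [0.977, -0.214, 0.003], [0.002, -0.004, -1.0]]
force: [-0.8, 0.1, 0.1]
opening: 0.503
grasp_force: 0.0
```

{"method": "move_arm", "body": {"increments": [{"xyz": [25, 2.8, 0], "roll": 0, "grip": 50}, {"xyz": [38, 2.8, 0], "roll": 0, "grip": 50}, {"xyz": [38, 2.8, 0], "roll": 0, "grip": 50}, {"xyz": [38, 2.8, 0], "roll": 0, "grip": 50}, {"xyz": [38, 2.8, 0], "roll": 0, "grip": 50}]}}

```text
time_s: 14.08
position: [0.5599, -0.1739, 0.1793]
tcp_rot: [[0.22, 0.975, -0.004], [0.975, -0.22, 0.002], [0.001, -0.004, -1.0]]
force: [0.6, 0.1, -0.7]
opening: 0.505
grasp_force: 0.0
```

{"method": "move_arm", "body": {"increments": [{"xyz": [38, 2.8, 0], "roll": 0, "grip": 50}, {"xyz": [38, 2.8, 0], "roll": 0, "grip": 50}, {"xyz": [38, 2.8, 0], "roll": 0, "grip": 50}, {"xyz": [34, 2.8, 10], "roll": 0, "grip": 50}, {"xyz": [22, 2.8, 20], "roll": 0, "grip": 50}]}}

```text
time_s: 14.5
position: [0.613, -0.0097, 0.1515]
tcp_rot: [[0.217, 0.976, 0.002], [0.976, -0.217, 0.0], [0.001, 0.002, -1.0]]
force: [0.1, -0.2, 0.0]
opening: 0.5
grasp_force: 0.0
```

{"method": "move_arm", "body": {"increments": [{"xyz": [0, 0, 30], "roll": 0, "grip": 50}, {"xyz": [0, 0, 20], "roll": 0, "grip": 50}, {"xyz": [0, 0, 5], "roll": 0, "grip": 50}, {"xyz": [0, 0, 0], "roll": 0, "grip": 50}, {"xyz": [0, 0, 0], "roll": 0, "grip": 50}]}}

```text
time_s: 14.92
position: [0.6116, -0.0134, 0.0957]
tcp_rot: [[0.22, 0.976, -0.001], [0.976, -0.22, 0.0], [-0.0, -0.001, -1.0]]
force: [0.5, -0.3, 0.6]
opening: 0.502
grasp_force: 0.0
```

{"method": "move_arm", "body": {"increments": [{"xyz": [0, 0, 20], "roll": 0, "grip": 50}, {"xyz": [0, 0, 20], "roll": 0, "grip": 50}, {"xyz": [0, 0, 15], "roll": 0, "grip": 50}, {"xyz": [0, 0, 9], "roll": 0, "grip": 50}, {"xyz": [0, 0, 4], "roll": 0, "grip": 50}]}}

```text
time_s: 15.33
position: [0.612, -0.0136, 0.0281]
tcp_rot: [[0.22, 0.975, 0.0], [0.975, -0.22, -0.0], [0.0, 0.0, -1.0]]
force: [-0.2, -0.2, -0.0]
opening: 0.499
grasp_force: 0.0
```

{"method": "move_arm", "body": {"increments": [{"xyz": [0, 0, 0], "roll": 0, "grip": 50}, {"xyz": [0, 0, 0], "roll": 0, "grip": 50}, {"xyz": [0, 0, 0], "roll": 0, "grip": 50}]}}

```text
time_s: 15.58
position: [0.6128, -0.0133, 0.0294]
tcp_rot: [[0.219, 0.976, 0.002], [0.976, -0.219, -0.0], [0.0, 0.002, -1.0]]
force: [0.0, -0.5, 0.1]
opening: 0.507
grasp_force: 0.0
```

Lower 2.5 mm more, then close.

{"method": "move_arm", "body": {"increments": [{"xyz": [0, -1, 2.5], "roll": 0, "grip": 50}, {"xyz": [0, 0, 0], "roll": 0, "grip": 20}, {"xyz": [0, 0, 0], "roll": 0, "grip": 20}, {"xyz": [0, 0, 0], "roll": 0, "grip": 20}, {"xyz": [0, 0, 0], "roll": 0, "grip": 20}]}}

```text
time_s: 16.0
position: [0.6111, -0.0129, 0.0259]
tcp_rot: [[0.219, 0.976, 0.001], [0.976, -0.219, -0.0], [0.0, 0.001, -1.0]]
force: [0.8, -0.5, 0.9]
opening: 0.351
grasp_force: 30.0
```

{"method": "move_arm", "body": {"increments": [{"xyz": [0, 0, 0], "roll": 0, "grip": 20}, {"xyz": [0, 0, -3], "roll": 0, "grip": 20}, {"xyz": [0, 0, -8], "roll": 0, "grip": 20}, {"xyz": [0, 0, -15], "roll": 0, "grip": 20}, {"xyz": [0, 0, -25], "roll": 0, "grip": 20}]}}

```text
time_s: 16.42
position: [0.6089, -0.0125, 0.0754]
tcp_rot: [[0.219, 0.976, -0.005], [0.976, -0.219, 0.001], [-0.0, -0.005, -1.0]]
force: [-0.3, 0.5, 0.8]
opening: 0.351
grasp_force: 30.0
```

{"method": "move_arm", "body": {"increments": [{"xyz": [0, 0, -30], "roll": 0, "grip": 20}, {"xyz": [0, 0, -30], "roll": 0, "grip": 20}, {"xyz": [0, 0, -15], "roll": 0, "grip": 20}, {"xyz": [0, 0, 0], "roll": 0, "grip": 20}, {"xyz": [0, 0, 0], "roll": 0, "grip": 20}]}}

```text
time_s: 16.83
position: [0.6113, -0.0129, 0.1529]
tcp_rot: [[0.219, 0.976, 0.002], [0.976, -0.219, -0.001], [0.0, 0.002, -1.0]]
force: [-0.3, 0.5, -0.9]
opening: 0.349
grasp_force: 30.0
```

```bash
python3 - <<'E'
from h import *
p,d=bot.capture("side"); P=bot.read_state()["position"];K,D,R,t=cam("side"); x,y=cv2.projectPoints(P[None],cv2.Rodrigues(R)[0],t,K,D)[0].ravel().astype(int)
cv2.imwrite("pics/s8.png",cv2.resize(p[y-50:y+70,x-80:x+80],(800,600),interpolation=cv2.INTER_CUBIC)[...,::-1])
E
```

```text
(no output)
```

View pics/s8.png

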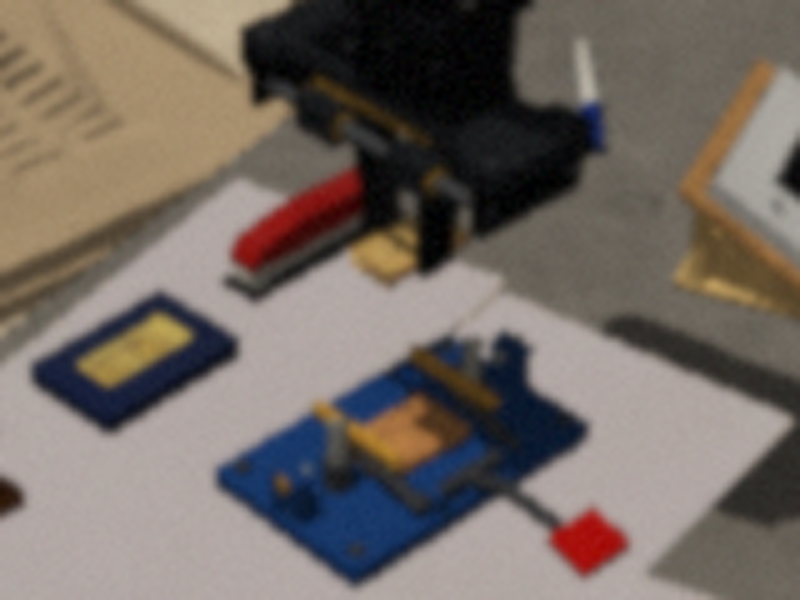

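The bundle is held level at (395,250) and the cork bed is empty. I'll carry it to the tray.

{"method": "move_arm", "body": {"increments": [{"xyz": [0, 0, 0], "roll": -0.068, "grip": 20}, {"xyz": [20, -6, 0], "roll": 0, "grip": 20}, {"xyz": [36, -11, 0], "roll": 0, "grip": 20}, {"xyz": [38, -12, 0], "roll": 0, "grip": 20}, {"xyz": [38, -12, 0], "roll": 0, "grip": 20}]}}

```text
time_s: 17.3
position: [0.5888, 0.1246, 0.1494]
tcp_rot: [[0.154, 0.988, -0.004], [0.988, -0.154, -0.0], [-0.001, -0.004, -1.0]]
force: [0.1, 0.3, -1.3]
opening: 0.353
grasp_force: 30.0
```

{"method": "move_arm", "body": {"increments": [{"xyz": [38, -12, 0], "roll": 0, "grip": 20}, {"xyz": [38, -12, 0], "roll": 0, "grip": 20}, {"xyz": [38, -12, 0], "roll": 0, "grip": 20}, {"xyz": [38, -12, 0], "roll": 0, "grip": 20}, {"xyz": [36, -11, 0], "roll": 0, "grip": 20}]}}

```text
time_s: 17.72
position: [0.5586, 0.3203, 0.1493]
tcp_rot: [[0.152, 0.988, -0.004], [0.988, -0.152, -0.001], [-0.002, -0.004, -1.0]]
force: [0.3, -0.0, -0.7]
opening: 0.352
grasp_force: 30.0
```

{"method": "move_arm", "body": {"increments": [{"xyz": [25, -6, 10], "roll": 0, "grip": 20}, {"xyz": [12, -2, 20], "roll": 0, "grip": 20}, {"xyz": [0, 0, 30], "roll": 0, "grip": 20}, {"xyz": [0, 0, 30], "roll": 0, "grip": 20}, {"xyz": [0, 0, 15], "roll": 0, "grip": 20}]}}

```text
time_s: 18.13
position: [0.5544, 0.3554, 0.0407]
tcp_rot: [[0.151, 0.988, -0.009], [0.989, -0.151, -0.004], [-0.005, -0.008, -1.0]]
force: [-0.7, -0.6, -0.0]
opening: 0.352
grasp_force: 30.0
```

{"method": "move_arm", "body": {"increments": [{"xyz": [0, 0, 0], "roll": 0, "grip": 20}, {"xyz": [0, 0, 0], "roll": 0, "grip": 20}, {"xyz": [0, 0, 0], "roll": 0, "grip": 20}]}}

```text
time_s: 18.38
position: [0.5588, 0.3564, 0.0466]
tcp_rot: [[0.153, 0.988, -0.0], [0.988, -0.153, 0.0], [0.0, -0.0, -1.0]]
force: [-0.1, 0.5, -0.2]
opening: 0.347
grasp_force: 30.0
```

{"method": "move_arm", "body": {"increments": [{"xyz": [0, 0, 12], "roll": 0, "grip": 20}, {"xyz": [0, 0, 12], "roll": 0, "grip": 20}, {"xyz": [0, 0, 8], "roll": 0, "grip": 20}, {"xyz": [0, 0, 4], "roll": 0, "grip": 20}, {"xyz": [0, 0, 2], "roll": 0, "grip": 20}]}}

```text
time_s: 18.8
position: [0.5578, 0.356, 0.0074]
tcp_rot: [[0.153, 0.988, -0.002], [0.988, -0.153, -0.001], [-0.001, -0.002, -1.0]]
force: [-0.2, 1.0, 0.6]
opening: 0.351
grasp_force: 30.0
```

{"method": "move_arm", "body": {"increments": [{"xyz": [0, 0, 1], "roll": 0, "grip": 20}, {"xyz": [0, 0, 0.5], "roll": 0, "grip": 20}, {"xyz": [0, 0, 0], "roll": 0, "grip": 20}]}}

```text
time_s: 19.05
position: [0.5588, 0.3566, 0.0074]
tcp_rot: [[0.152, 0.988, 0.001], [0.988, -0.152, 0.0], [0.0, 0.0, -1.0]]
force: [0.1, -0.4, 0.1]
opening: 0.353
grasp_force: 30.0
```

{"method": "move_arm", "body": {"increments": [{"xyz": [0, 0, 0.6], "roll": 0, "grip": 20}, {"xyz": [0, 0, 0.6], "roll": 0, "grip": 20}, {"xyz": [0, 0, 0.5], "roll": 0, "grip": 20}, {"xyz": [0, 0, 0], "roll": 0, "grip": 20}, {"xyz": [0, 0, 0], "roll": 0, "grip": 20}]}}

```text
time_s: 19.47
position: [0.5588, 0.3566, 0.0059]
tcp_rot: [[0.152, 0.988, 0.001], [0.988, -0.152, 0.0], [0.0, 0.001, -1.0]]
force: [0.1, 0.0, 2.6]
opening: 0.352
grasp_force: 30.0
```

Contact with the tray floor (2.6 N). Release and rise.

{"method": "move_arm", "body": {"increments": [{"xyz": [0, 0, 0], "roll": 0, "grip": 60}, {"xyz": [0, 0, 0], "roll": 0, "grip": 60}, {"xyz": [0, 0, 0], "roll": 0, "grip": 60}, {"xyz": [0, 0, 0], "roll": 0, "grip": 60}, {"xyz": [0, 0, 0], "roll": 0, "grip": 60}]}}

```text
time_s: 19.88
position: [0.5585, 0.3564, 0.0053]
tcp_rot: [[0.152, 0.988, -0.0], [0.988, -0.152, -0.0], [-0.0, -0.0, -1.0]]
force: [-0.4, 0.7, -0.3]
opening: 0.58
grasp_force: 0.0
```

{"method": "move_arm", "body": {"increments": [{"xyz": [0, 0, -10], "roll": 0, "grip": 60}, {"xyz": [0, 0, -25], "roll": 0, "grip": 60}, {"xyz": [0, 0, -35], "roll": 0, "grip": 60}, {"xyz": [0, 0, -35], "roll": 0, "grip": 60}, {"xyz": [0, 0, -35], "roll": 0, "grip": 60}]}}

```text
time_s: 20.3
position: [0.5582, 0.3563, 0.1473]
tcp_rot: [[0.152, 0.988, -0.0], [0.988, -0.152, -0.0], [-0.0, -0.0, -1.0]]
force: [0.7, 0.1, -0.2]
opening: 0.6
grasp_force: 0.0
```

{"method": "move_arm", "body": {"increments": [{"xyz": [-30, 0, -30], "roll": 0, "grip": 60}, {"xyz": [-40, 0, 0], "roll": 0, "grip": 60}, {"xyz": [-40, 0, 0], "roll": 0, "grip": 60}, {"xyz": [-30, 0, 0], "roll": 0, "grip": 60}, {"xyz": [0, 0, 0], "roll": 0, "grip": 60}]}}

```text
time_s: 20.72
position: [0.5358, 0.2137, 0.1759]
tcp_rot: [[0.156, 0.988, -0.002], [0.988, -0.156, -0.003], [-0.003, -0.001, -1.0]]
force: [-0.1, 0.6, 0.0]
opening: 0.596
grasp_force: 0.0
```

```bash
python3 look.py s9; python3 - <<'E'
from h import *
p,d=bot.capture("side"); W=cloud("side",d); x,y,z=W[...,0],W[...,1],W[...,2]
r=bot.trace("tags","side")
for q in r[:2]: print(q["conf"],q["mask"].sum(),np.nanmedian(W[q["mask"]],0))
k=(abs(x-.558)<.045)&(abs(y-.357)<.06)&(z>.0105)&(z<.03); print(cv2.minAreaRect((W[k][:,:2]*1000).astype(np.float32)),np.median(W[k],0),np.percentile(W[k][:,2],[5,95]))
cv2.imwrite("pics/s10.png",cv2.resize(p,(800,600))[...,::-1])
E
```

```text
[0.5358 0.2137 0.1759] [-0.1309  0.5758  0.0434] [-0.0515 -0.0096  0.0312]
471 c [-0.0086  0.0066  0.0673] tilt 30.489327457190917 roll 0.07617324079840251
deck x [-0.0475  0.0395] y [-0.0782  0.0746] z [0.0117 0.0141 0.0164]
0.52 363 [0.55616728 0.35913912 0.01390381]
((558.3228149414062, 355.1481628417969), (61.028865814208984, 34.17023849487305), 80.7845458984375) [0.557804   0.35775218 0.01475174] [0.01152918 0.01760663]
```

View pics/s10.png

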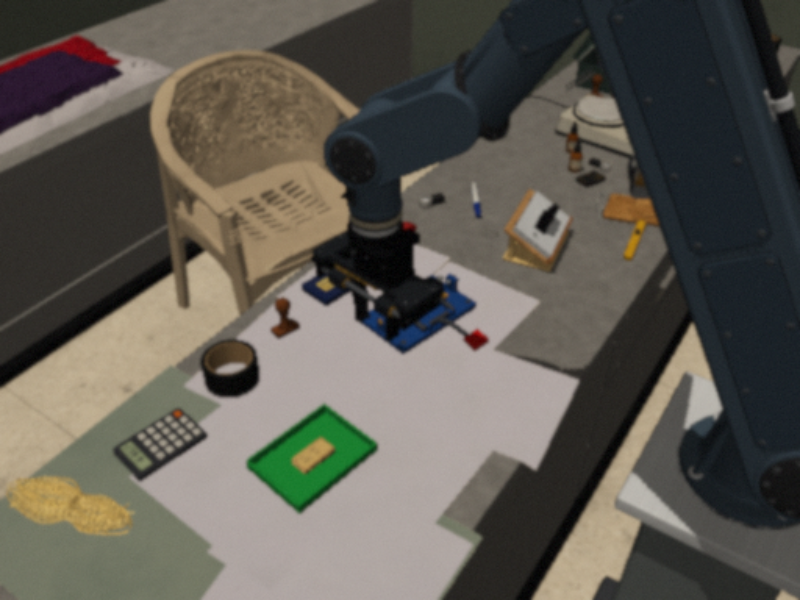

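The bundle lies flat mid-tray at (313,455), the plate is on the rest at (545,225), and the stamp and ink pad are where they were. The arm touches nothing, so I'm handing in.

```bash
python3 -c "
from rig import bot
print(bot.hand_in())"
```

```text
the job is handed in; nothing more can be done
None
```

The job is handed in: lever pushed down, plate flat and square on the rest against its lip, and tag bundle flat in the green tray, but I held the plate's grip by its ends instead of its long sides so it could tilt onto the slope.

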